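Put the mixed-up hardware bins back in their own bays

ROBOT

A 7-joint arm with a two-finger parallel gripper is mounted at the origin on the work surface. World frame = base frame: x ahead of the robot, y to its left, z up, the work surface at z = 0. Lengths are in mm, angles in rad, forces in N, time in s.
With the tool pointing down it reaches from about 400 to 850 mm from the base axis. Payload 4.5 kg.
Tool frame: the origin (TCP) lies midway between the tips of the shut fingers; the grasp point (between the pads) lies 19 mm behind it; z points along the fingers, y is the line along which they close (so a half turn about z gives the same grasp; the last joint's range is limited). The gripper opens to 85 mm and grips with 20 to 120 N. Pads are 22 mm wide; open, the fingers measure 114 mm over their backs; the gripper's body (76 mm by 85 mm) begins 54 mm behind the grasp point. The pads swing forward as they close: fully open they stand 13 mm farther back than shut.
Start: joints at [1.335, 0.689, -0.195, 1.565, 0.157, 0.902, -0.215], TCP at [166.615, -602.406, 231.317] pointing down, gripper open.
Joint ranges: [-3.01, 3.01], [-0.46, 2.08], [-1.47, 1.51], [0.13, 2.56], [-1, 4.14], [0.04, 2.09], [-2.66, 2.66]. Speed limits (rad/s): [2.57, 2.57, 3.14, 3.14, 3.14, 3.14, 3.14].

INTERFACE

Orientations are given as a rotation vector (axis times angle).
In Python, from workcell import telemetry, capture, manip gives the robot as it stands.
- The arm moves only by the shell command python3 -m inch 'ROWS'. ROWS is JSON, a list of rows, each a list of 3 entries, a list of its own where there are three numbers: the shift along the tool's x, y, z in units of 60 mm (1.0 is 60 mm), then the turn about the tool's z in units of 8 degrees (1.0 is 8 degrees), then the finger opening in mm, from 0 to 85.4. In form: [[[tx, ty, tz], roll, hand], ...]. A call has 1 to 8 rows; each row shifts and turns the commanded pose from where the row before left it, along the tool's axes as they then stand; what a row does not reach is not made up. A row lasts 1/8 s, in which the tool goes at most 62.5 mm and 10.7 degrees, less where a joint would pass 70% of its speed; a pose out of reach is approached as far as the arm can. A call is refused whole if a number of a shift passes 1 or a number of a turn 1, either way. A call with a gripper value outside its range is refused whole. The fingers move at their own pace and stop on an object; the grip force is fixed at half the most. Time passes only in rows, so rows that do not move let the fingers close. It gives the time, the measured TCP pose, the force, the opening and the grip force at its end, in the units of the state.
- telemetry.state(): the state, without advancing time (a new reading comes with each control period).
- capture(name): name is "side" or "top" or "wrist"; returns a dict with "frame" (384x512x3 uint8, blue, green, red), "fovy" (degrees; the focal length in pixels is half the picture's height over the tangent of half this angle, whatever the lens; pixels are square), "cx", "cy" (the principal point, pixels), "dist" ([k1, k2, p1, p2, k3] as OpenCV has them; the pictures are not rectified), "R" (3x3) and "t" (3): a world point X has camera coordinates R X + t; the wrist camera has in their place "mount" (4x4, takes a point from camera to tool coordinates, whose origin is the TCP and whose axes are the flange's). Camera axes: x right, y down, z forward; pixel columns grow to the right and rows downward; lengths in mm; the calibration is good to about 2 mm. A picture is of the moment at which its call begins: read the wrist's pose just before it. There is no depth.
- manip.job_done(): hands the job in; it is judged then, once.
The state is a dict: "t": time; "q": joint angles; "qvel": joint speeds; "joint_torque": joint torques, N m; "tool_pos": TCP position; "orientation": TCP orientation; "contact_force": force on the tool from outside, world axes, zero at the start; "wrist_torque": the same for the moment, N m; "grip_width": finger opening in mm; "grip_force": force on a finger pad.
Only numpy, scipy, OpenCV 4.12 (cv2) and the standard library are available. Lean on these libraries where they do the work, as an engineer would, in place of code of your own. Each camera call takes 0.05 s, during which the arm holds its last target. There are 200 camera calls.

TASK

The yellow hardware bins have been put away wrongly: three stand in one another's bays of the bin rack and the fourth was left on the bench. Put every bin back into the bay whose sample piece matches what is in the bin, standing flat on the floor of the bay between its battens, lengthwise as the bay lies (either way round), using a free spot as you swap them. Keep the bins upright and set them down rather than dropping them, so that nothing spills, leave the glue bottle standing, and let go of everything at the end.

Things in the scene. Friction and masses are not known exactly. Their poses are not given: they have to be found in the camera images.
- bin_dowels: Loose open yellow plastic bin of wooden dowel pins (sticks 10 mm thick, 48 mm long), about 0.12 kg. All four bins are alike but for the contents, which stay put below the rim: 80 mm long (x), 55 mm wide (y), 45 mm high, stiff upright walls 2.5 mm thick. Origin: centre of the underside, z up. Lift it across its 55 mm width.
- bin_knobs: Loose open yellow plastic bin of turned wooden drawer knobs (round, 30 mm across, 24 mm high), about 0.16 kg. All four bins are alike but for the contents, which stay put below the rim: 80 mm long (x), 55 mm wide (y), 45 mm high, stiff upright walls 2.5 mm thick. Origin: centre of the underside, z up. Lift it across its 55 mm width.
- bin_nuts: Loose open yellow plastic bin of steel hex nuts (24 mm across flats, 13 mm high, dark hole), about 0.34 kg. All four bins are alike but for the contents, which stay put below the rim: 80 mm long (x), 55 mm wide (y), 45 mm high, stiff upright walls 2.5 mm thick. Origin: centre of the underside, z up. Lift it across its 55 mm width.
- bin_hinges: Loose open yellow plastic bin of flat steel butt hinges (48 x 40 mm plates, barrel down the middle), about 0.26 kg. All four bins are alike but for the contents, which stay put below the rim: 80 mm long (x), 55 mm wide (y), 45 mm high, stiff upright walls 2.5 mm thick. Origin: centre of the underside, z up. Lift it across its 55 mm width.
- bay_dowels: Bay marked by one wooden dowel pin lying across, fixed on the ledge at its end away from the robot; one of four on a plywood rack, 148 mm apart in x, 115 mm in y. Origin: under the middle of the bin's place; floor 6 mm above it, inside 6 mm high battens, 96 mm (x) by 71 mm (y). x: the bin's length, towards the ledge at x 48 to 91 mm, 12 mm above the floor, sample at x = 70 mm, to 24 mm high.
- bay_knobs: Bay marked by one wooden drawer knob, fixed on the ledge at its end away from the robot; one of four on a plywood rack, 148 mm apart in x, 115 mm in y. Origin: under the middle of the bin's place; floor 6 mm above it, inside 6 mm high battens, 96 mm (x) by 71 mm (y). x: the bin's length, towards the ledge at x 48 to 91 mm, 12 mm above the floor, sample at x = 70 mm, to 24 mm high.
- bay_nuts: Bay marked by one steel hex nut, fixed on the ledge at its end away from the robot; one of four on a plywood rack, 148 mm apart in x, 115 mm in y. Origin: under the middle of the bin's place; floor 6 mm above it, inside 6 mm high battens, 96 mm (x) by 71 mm (y). x: the bin's length, towards the ledge at x 48 to 91 mm, 12 mm above the floor, sample at x = 70 mm, to 24 mm high.
- bay_hinges: Bay marked by one steel butt hinge laid open, fixed on the ledge at its end away from the robot; one of four on a plywood rack, 148 mm apart in x, 115 mm in y. Origin: under the middle of the bin's place; floor 6 mm above it, inside 6 mm high battens, 96 mm (x) by 71 mm (y). x: the bin's length, towards the ledge at x 48 to 91 mm, 12 mm above the floor, sample at x = 70 mm, to 24 mm high.
- glue_bottle: Loose standing bottle of wood glue, 56 mm across, 150 mm high. Origin: centre of its underside, z up. To be left standing.
Things that resemble listed ones, but are neither listed nor needed, are in the scene too. Leave any blue or pink look-alike of the bin_dowels alone.

How it is judged (in metres and radians):
At the end, for the whole second after the job is handed in: Each bin stands in the bay with its own sample: middle within 13 mm of the bay's middle, flat on the bay's floor (within 3 mm, tilt under 0.06 rad), lengthwise as the bay within 0.25 rad (either way round), released and at rest; the glue bottle stands (tilt under 0.3 rad) (horizontal distance between bin_dowels and bay_dowels below 0.013 m and z of bin_dowels in the frame of bay_dowels between 0.003 and 0.009 m and angle between each of bin_dowels, bin_knobs, bin_nuts, bin_hinges's own z axis and vertical below 0.06 rad and angle between the x axis of bin_dowels and the x axis of bay_dowels, either way round below 0.25 rad and linear speed of each of bin_dowels, bin_knobs, bin_nuts, bin_hinges below 0.01 m/s and horizontal distance between bin_knobs and bay_knobs below 0.013 m and z of bin_knobs in the frame of bay_knobs between 0.003 and 0.009 m and angle between the x axis of bin_knobs and the x axis of bay_knobs, either way round below 0.25 rad and horizontal distance between bin_nuts and bay_nuts below 0.013 m and z of bin_nuts in the frame of bay_nuts between 0.003 and 0.009 m and angle between the x axis of bin_nuts and the x axis of bay_nuts, either way round below 0.25 rad and horizontal distance between bin_hinges and bay_hinges below 0.013 m and z of bin_hinges in the frame of bay_hinges between 0.003 and 0.009 m and angle between the x axis of bin_hinges and the x axis of bay_hinges, either way round below 0.25 rad and angle between glue_bottle's own z axis and vertical below 0.3 rad); the robot touches nothing.
It fails at once if a bin is tipped by more than 35 degrees, so that its contents would spill (angle between any of bin_dowels, bin_knobs, bin_nuts, bin_hinges's own z axis and vertical above 0.61 rad).
It fails at once if a bin is dropped (falls freely by more than about 30 mm) ((linear speed of bin_dowels above 0.77 m/s and contact force between bin_dowels and the fingers below 0.05 N) or (linear speed of bin_knobs above 0.77 m/s and contact force between bin_knobs and the fingers below 0.05 N) or (linear speed of bin_nuts above 0.77 m/s and contact force between bin_nuts and the fingers below 0.05 N) or (linear speed of bin_hinges above 0.77 m/s and contact force between bin_hinges and the fingers below 0.05 N)).
It fails at once if the glue bottle is knocked over (angle between glue_bottle's own z axis and vertical above 0.6 rad).
It also fails if it takes over 112 s, if anything falls off the work surface, if the arm or the gripper's body presses on something with over 40 N, if the wrist force passes 120 N, or if a joint passes its speed limit or range.

## Working session

There is one attempt and no reset: what is moved stays moved. The work goes in short steps, Python scripts to look and compute and a shell command to move; the robot and the scene stay as the last step left them, time stands still between calls to the robot, and variables do not carry over. Pictures are saved under pics/ and viewed, at most 14 in all, crops included, and the job is handed in when it is done.

```bash
mkdir -p pics; ls
python3 - <<'E'
from workcell import telemetry, capture
import cv2
s=telemetry.state(); print({k:s[k] for k in('t','tool_pos','orientation','grip_width','contact_force')})
for n in('top','side'):
    c=capture(n); cv2.imwrite(f'pics/{n}0.png',cv2.resize(c['frame'],(800,600),interpolation=cv2.INTER_CUBIC)); print(n,c['fovy'],c['cx'],c['cy'],c['dist'],c['R'],c['t'])
E
```

```text
pics
{'t': 0.0, 'tool_pos': array([ 166.33754798, -601.77788017,  230.46675045]), 'orientation': array([-3.11124699e+00, -4.22325321e-01,  6.00662445e-04]), 'grip_width': 85.44418159693834, 'contact_force': array([ 0.10067991, -0.18963722,  0.39247698])}
top 55.41870994899828 257.4068760783024 189.61549703573763 [-0.10356201  0.          0.          0.          0.        ] [[ 0.12565612 -0.9920601   0.00522408]
 [-0.97179701 -0.12414535 -0.20049567]
 [ 0.1995523   0.02011677 -0.97968066]] [  8.85814904 515.89143504 946.45172734]
side 57.85395658439249 253.5719632456629 194.32436902331958 [-0.05943246  0.          0.          0.          0.        ] [[ 0.76803918 -0.64035239 -0.00803935]
 [-0.36843745 -0.43156662 -0.82341004]
 [ 0.52380307  0.63537317 -0.56738988]] [-369.87527618  275.03479829  454.4797041 ]
```

View pics/top0.png

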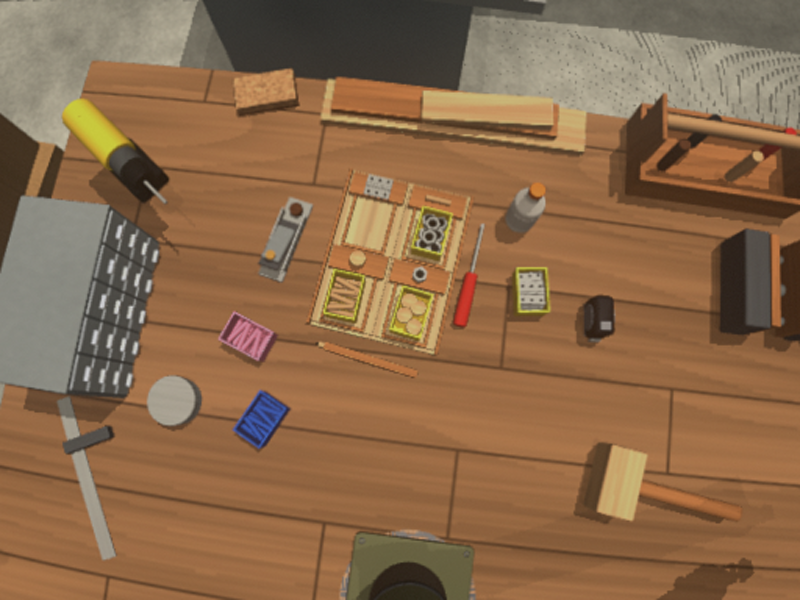

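View pics/side0.png

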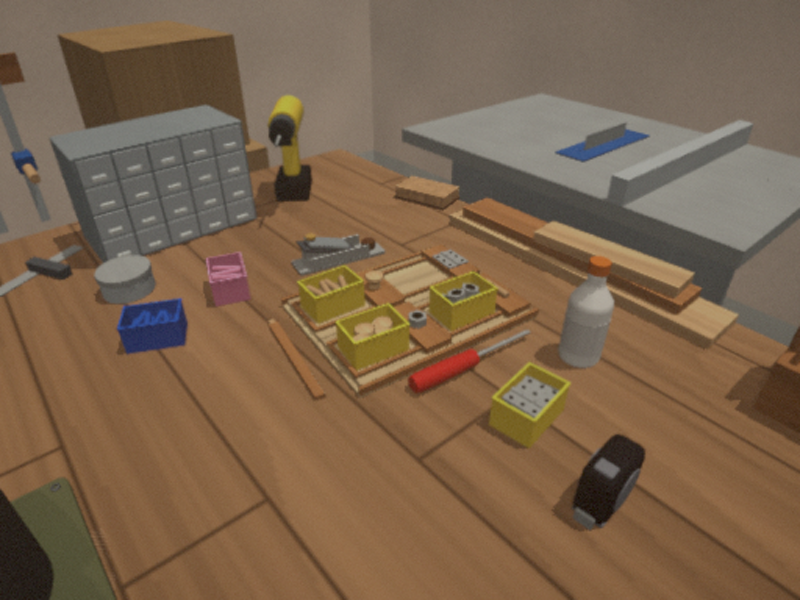

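The bins and bays, in 800x600 top-picture pixels:

| Bay | Sample pixel | Now holds |
|---|---|---|
| Far-left, hinge sample | (379,186) | Empty |
| Far-right, dowel sample | (438,200) | Nuts (432,232) |
| Near-left, knob sample | (357,259) | Dowels (344,295) |
| Near-right, nut sample | (420,274) | Knobs (411,312) |

The hinges bin is on the bench at (532,290). The pink (247,337) and blue (262,419) bins are look-alikes and also hold sticks, so they stay where they are. The bottle is at (525,210).

Moves: nuts → hinge bay (temporary), dowels → far-right, knobs → near-left, nuts → near-right, hinges → far-left.

```bash
cat > h.py <<'E'
import numpy as np, cv2
from scipy.spatial.transform import Rotation as Ro
from workcell import telemetry, capture
def cam(name):
    s=telemetry.state(); c=capture(name); h,w=c['frame'].shape[:2]
    f=h/2/np.tan(np.radians(c['fovy'])/2)
    c['K']=np.array([[f,0,c['cx']],[0,f,c['cy']],[0,0,1]])
    if 'mount' in c:
        M=np.array(c['mount']); T=np.eye(4); T[:3,:3]=Ro.from_rotvec(s['orientation']).as_matrix(); T[:3,3]=s['tool_pos']
        W=T@M
    else:
        W=np.eye(4); W[:3,:3]=np.array(c['R']).T; W[:3,3]=-W[:3,:3]@np.array(c['t'])
    c['W']=W; return c
def onz(c,px,z):
    u=cv2.undistortPoints(np.array(px,float).reshape(-1,1,2),c['K'],np.array(c['dist'],float)).reshape(-1,2)
    d=np.c_[u,np.ones(len(u))]@c['W'][:3,:3].T; o=c['W'][:3,3]
    return (o+d*((z-o[2])/d[:,2])[:,None])
def yellow(c):
    m=cv2.inRange(cv2.cvtColor(c['frame'],cv2.COLOR_BGR2HSV),(24,120,80),(36,255,255))
    m=cv2.morphologyEx(m,cv2.MORPH_CLOSE,np.ones((5,5)))
    return [k for k in cv2.findContours(m,cv2.RETR_EXTERNAL,cv2.CHAIN_APPROX_NONE)[0] if cv2.contourArea(k)>150]
def go(x,y,z=None,yaw=None):
    s=telemetry.state(); R=Ro.from_rotvec(s['orientation']).as_matrix()
    p=s['tool_pos']; d=np.array([x,y,p[2] if z is None else z])-p
    cur=np.degrees(np.arctan2(R[1,1],R[0,1]))
    print('pos',p.round(1),'y-axis yaw',round(cur,2),'tilt z',R[:,2].round(3),'units',(R.T@d/60).round(3))
    if yaw is not None: print('turn units (tool z)',-(((yaw-cur+90)%180)-90)/8)
E
python3 - <<'E'
from h import *
c=cam('top'); print('camC',c['W'][:3,3])
for k in yellow(c):
    w=onz(c,k.reshape(-1,2),50); r=cv2.minAreaRect(w[:,:2].astype(np.float32)); M=k.reshape(-1,2).mean(0)*800/512; print(M.round(),r)
k=512/800
P=lambda l,z:print(onz(c,[(a*k,b*k) for a,b in l],z).round())
print('samples');P([(379,186),(438,200),(357,259),(420,274)],25)
print('rack corners');P([(351,172),(469,196),(436,352),(310,324)],8)
print('bottle top');P([(537,190)],150);P([(516,222)],0)
print(telemetry.state()['q']); go(600,0)
E
```

```text
camC [ 311.36205557   53.79379014 1030.60817493]
[411. 311.] ((486.32147216796875, 55.881935119628906), (57.24671173095703, 84.51655578613281), 80.2955551147461)
[343. 294.] ((501.9462890625, 176.4934539794922), (57.968868255615234, 84.17415618896484), 85.43170928955078)
[532. 290.] ((552.0482177734375, -152.5398406982422), (82.05304718017578, 58.216644287109375), 7.438479900360107)
[431. 230.] ((637.9478759765625, 37.26556396484375), (57.93949890136719, 83.11668395996094), 82.38239288330078)
[ 92. 127.] ((771.039794921875, 719.1871337890625), (152.4873046875, 48.397037506103516), 52.98836898803711)
samples
[[720. 144.  25.]
 [707.  31.  25.]
 [575. 165.  25.]
 [561.  48.  25.]]
rack corners
[[749. 203.   8.]
 [729. -27.   8.]
 [426.   2.   8.]
 [448. 234.   8.]]
bottle top
[[ 697. -127.  150.]]
[[ 692. -122.    0.]]
[ 1.33479532  0.6897737  -0.19452959  1.56607348  0.1573189   0.90251893
 -0.21512493]
pos [ 166.4 -601.9  230.7] y-axis yaw -74.54 tilt z [-0.     0.001 -1.   ] units [ 9.639 -7.743  0.01 ]
```

```bash
python3 -m inch '[[[0.6,-0.6,-0.2],0,85],[[0.6,-0.6,-0.2],0,85],[[0.6,-0.6,-0.2],0,85],[[0.6,-0.6,-0.2],0,85],[[0.6,-0.6,-0.2],0,85],[[0.6,-0.6,0],0,85],[[0.6,-0.6,0],0,85],[[0.6,-0.6,0],0,85]]'
python3 -m inch '[[[0.6,-0.6,0],0.5,85],[[0.6,-0.6,0],0.5,85],[[0.6,-0.6,0],0.5,85],[[0.6,-0.6,0],0.5,85],[[0.6,-0.6,0],0.5,85],[[0.6,-0.6,0],0.3,85],[[0,0,0],0,85],[[0,0,0],0,85]]'
python3 - <<'E'
from h import *
go(560,100,None,82.8); print(telemetry.state()['q'].round(2))
c=cam('wrist'); print(c['W'].round(2)); cv2.imwrite('pics/w1.png',c['frame'])
E
```

```text
t: 1.15
tool_pos: [368.0, -246.6, 291.4]
orientation: [3.113, 0.422, 0.0]
contact_force: [0.6, -0.9, 0.1]
grip_width: 85.0
grip_force: 0.0
t: 2.15
tool_pos: [559.7, -14.8, 290.8]
orientation: [3.135, -0.19, -0.003]
contact_force: [-0.6, -0.7, -0.2]
grip_width: 84.4
grip_force: 0.0
pos [559.7 -14.8 290.8] y-axis yaw -96.94 tilt z [-0.002 -0.001 -1.   ] units [-0.226 -1.9   -0.002]
turn units (tool z) 0.032195748100200205
[ 0.02  0.53 -0.13  1.69  0.08  0.93 -1.83]
[[-1.2000e-01 -9.6000e-01 -2.6000e-01  6.2622e+02]
 [-9.9000e-01  1.2000e-01  3.0000e-02 -2.4050e+01]
 [ 0.0000e+00  2.7000e-01 -9.6000e-01  4.3321e+02]
 [ 0.0000e+00  0.0000e+00  0.0000e+00  1.0000e+00]]
```

View pics/w1.png

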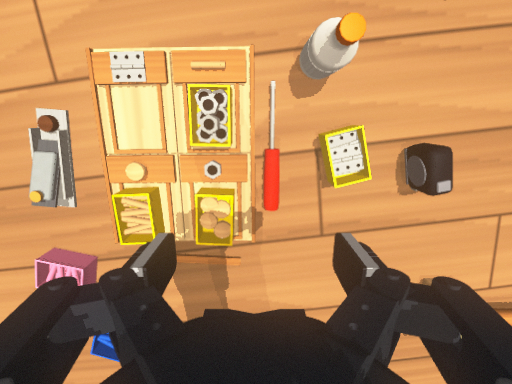

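The wrist view shows the samples at hinge (128,67), dowel (208,66), knob (134,172) and nut (212,169). The bins are at nuts (212,116), dowels (135,217), knobs (214,220) and hinges (346,156), so the choice is confirmed.

Run:
```python
from h import *
c=cam('wrist')
for k in yellow(c):
    w=onz(c,k.reshape(-1,2),51); r=cv2.minAreaRect(w[:,:2].astype(np.float32)); print(k.reshape(-1,2).mean(0).round(),np.round(r[0],1),np.round(r[1],1),round(r[2],1))
S=onz(c,[(128,67),(208,66),(134,172),(212,169)],24)[:,:2]; print(S.round(1))
G=np.array([[148,115],[148,0],[0,115],[0,0]],float)
g0,s0=G.mean(0),S.mean(0); U,_,Vt=np.linalg.svd((G-g0).T@(S-s0)); R=(U@Vt).T
print('yaw',np.degrees(np.arctan2(R[1,0],R[0,0])),'res',((G-g0)@R.T+s0-S).round(1).tolist())
for n,b in zip('HDKN',(G-[70,0]-g0)@R.T+s0): print('bay',n,b.round(1))
print(onz(c,[(90,47),(253,45),(253,242),(117,245)],8).round(1))
```

```text
[132. 217.] [502.8 177.1] [59.1 88.1] 85.2
[213. 219.] [488.   54.6] [57.6 87.9] 81.7
[347. 155.] [ 558.1 -153.1] [83.9 56.2] 7.8
[209. 115.] [637.8  36.7] [58.4 83.6] 80.6
[[719.9 144.2]
 [706.2  30.4]
 [569.5 171.4]
 [559.   48.8]]
yaw -7.626009939630936 res [[-0.2, 1.7], [-1.9, 1.5], [3.4, -5.9], [-1.3, 2.7]]
bay H [650.2 155.2]
bay D [635.   41.2]
bay K [503.6 174.8]
bay N [488.3  60.8]
[[757.9 200.3   8. ]
 [729.2 -36.8   8. ]
 [419.8   1.8   8. ]
 [443.  241.2   8. ]]
```

Run:
```python
from h import *
go(637.8,36.7,110,82)
```

```text
pos [559.5 -15.7 291.1] y-axis yaw -97.05 tilt z [-0.001 -0.001 -1.   ] units [ 1.192 -1.031  3.017]
turn units (tool z) 0.1191010538466486
```

```bash
python3 -m inch '[[[0.6,-0.52,0.4],0.12,85],[[0.59,-0.51,0.4],0,85],[[0,0,0.75],0,85],[[0,0,0.75],0,85],[[0,0,0.72],0,85],[[0,0,0],0,85],[[0,0,0],0,85]]'
python3 - <<'E'
from h import *
go(637.8,36.7,22,82)
c=cam('wrist'); cv2.imwrite('pics/w2.png',c['frame'])
E
```

```text
t: 3.12
tool_pos: [640.3, 37.2, 111.9]
orientation: [-3.134, 0.218, -0.004]
contact_force: [0.4, -0.3, 0.4]
grip_width: 84.9
grip_force: 0.0
pos [640.3  37.2 111.9] y-axis yaw -97.97 tilt z [ 0.003 -0.    -1.   ] units [-0.045  0.014  1.498]
turn units (tool z) 0.003745249834494757
```

View pics/w2.png

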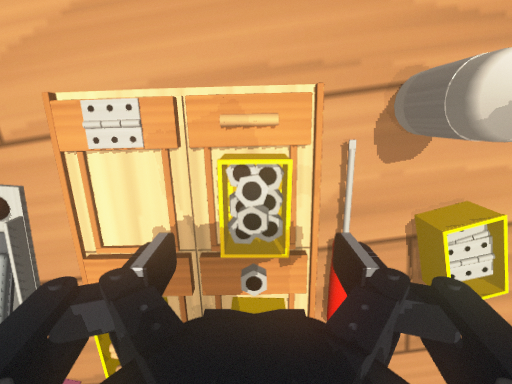

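The nuts bin lies centred between the open fingers at (255,207), with the hinge sample at (112,123), the dowel at (249,120) and the nut at (255,280).

```bash
python3 - <<'E'
from h import *
c=cam('wrist')
for k in yellow(c):
    w=onz(c,k.reshape(-1,2),51); r=cv2.minAreaRect(w[:,:2].astype(np.float32)); print(k.reshape(-1,2).mean(0).round(),np.round(r[0],1),np.round(r[1],1),round(r[2],1))
S=onz(c,[(112,123),(249,120),(255,280)],26)[:,:2]; S[0]=onz(c,[(112,123)],22)[0,:2]; print(S.round(1))
print('floor H corners (batten inner)',onz(c,[(76,152),(168,152),(105,246)],9).round(1))
E
python3 -m inch '[[[-0.04,0.01,0.4],0,85],[[0,0,0.4],0,85],[[0,0,0.4],0,85],[[0,0,0.3],0,85],[[0,0,0],0,85],[[0,0,0],0,45],[[0,0,0],0,45],[[0,0,0],0,45]]'
python3 -m inch '[[[0,0,0],0,45],[[0,0,0],0,45]]'
```

```text
[106. 354.] [507.8 198.5] [16.8 54.2] 85.2
[252. 305.] [547.4  50.9] [32.3 14. ] 70.9
[478. 252.] [ 561.4 -148. ] [82.9 59.3] 7.9
[255. 207.] [636.5  36.2] [58.5 82. ] 82.0
[[721.6 147.6]
 [707.3  31. ]
 [556.4  47. ]]
floor H corners (batten inner) [[702.  195.3   9. ]
 [689.6 109.5   9. ]
 [605.1 195.3   9. ]]
t: 4.22
tool_pos: [637.9, 37.6, 21.5]
orientation: [-3.134, 0.217, -0.004]
contact_force: [-0.1, -1.0, 7.5]
grip_width: 54.1
grip_force: 65.6
t: 4.47
tool_pos: [637.8, 37.6, 21.5]
orientation: [-3.134, 0.217, -0.004]
contact_force: [-1.0, -0.5, 6.6]
grip_width: 54.4
grip_force: 65.6
```

```bash
python3 -m inch '[[[0,0,-0.4],0,45],[[0,0,-0.5],0,45],[[0,0,-0.5],0,45],[[0,0,0],0,45],[[0,0,0],0,45]]'
python3 - <<'E'
from h import *
print(telemetry.state()['grip_force']);go(650.5,153.5,22.5,83)
E
```

```text
t: 5.1
tool_pos: [635.6, 37.5, 102.7]
orientation: [3.134, -0.216, -0.004]
contact_force: [-0.2, -1.2, -4.2]
grip_width: 54.2
grip_force: 64.9
64.92196440696716
pos [635.6  37.5 102.7] y-axis yaw -97.89 tilt z [-0.003 -0.    -1.   ] units [-0.016 -1.95   1.336]
turn units (tool z) -0.11162088467507658
```

```bash
python3 -m inch '[[[0,-0.5,0],-0.1,45],[[0,-0.5,0],0,45],[[0,-0.5,0],0,45],[[-0.02,-0.45,0],0,45],[[0,0,0],0,45],[[0,0,0],0,45]]'
python3 - <<'E'
from h import *
print(telemetry.state()['grip_force']);go(650.5,153.5,22.5,83)
E
```

```text
t: 5.85
tool_pos: [649.5, 152.5, 102.4]
orientation: [3.133, -0.195, -0.004]
contact_force: [-0.4, 0.5, -4.2]
grip_width: 53.8
grip_force: 64.9
64.86220836639404
pos [649.5 152.5 102.4] y-axis yaw -97.12 tilt z [-0.003 -0.002 -1.   ] units [ 0.018 -0.023  1.332]
turn units (tool z) -0.014426289810330672
```

```bash
python3 -m inch '[[[0.02,-0.02,0.4],0,45],[[0,0,0.4],0,45],[[0,0,0.3],0,45],[[0,0,0.12],0,45],[[0,0,0.1],0,45],[[0,0,0],0,45],[[0,0,0],0,45]]'
python3 -m inch '[[[0,0,0],0,85],[[0,0,0],0,85],[[0,0,0],0,85],[[0,0,-0.4],0,85],[[0,0,-0.7],0,85],[[0,0,-0.7],0,85],[[0,0,-0.7],0,85]]'
python3 - <<'E'
from h import *
go(502.8,177.1,110,83)
E
```

```text
t: 6.72
tool_pos: [652.4, 155.1, 25.6]
orientation: [-3.135, 0.194, -0.002]
contact_force: [0.5, 0.6, -3.5]
grip_width: 54.0
grip_force: 64.8
t: 7.6
tool_pos: [651.9, 154.8, 176.5]
orientation: [-3.136, 0.195, -0.001]
contact_force: [0.1, 0.0, -0.2]
grip_width: 85.1
grip_force: 0.0
pos [651.9 154.8 176.5] y-axis yaw -97.1 tilt z [ 0.  0. -1.] units [-2.511 -0.061  1.107]
turn units (tool z) -0.012581361344089714
```

```bash
python3 -m inch '[[[-0.8,0,0],0,85],[[-0.8,0,0],0,85],[[-0.8,-0.06,0],0,85],[[0,0,0.5],0,85],[[0,0,0],0,85],[[0,0,0],0,85]]'
python3 - <<'E'
from h import *
c=cam('wrist'); cv2.imwrite('pics/w3.png',c['frame'])
for k in yellow(c):
    w=onz(c,k.reshape(-1,2),51); r=cv2.minAreaRect(w[:,:2].astype(np.float32)); print(k.reshape(-1,2).mean(0).round(),np.round(r[0],1),np.round(r[1],1),round(r[2],1))
go(502.8,177.1,22,83)
E
```

```text
t: 8.35
tool_pos: [510.5, 176.2, 145.5]
orientation: [-3.135, 0.196, -0.002]
contact_force: [0.1, 0.2, 0.0]
grip_width: 84.9
grip_force: 0.0
[388. 203.] [484.3  51.3] [58.1 84.1] 80.7
[255. 201.] [500.9 175.2] [58.1 83.3] 84.6
[260.  45.] [638.4 155. ] [58.6 56.7] 82.9
pos [510.7 176.2 145.7] y-axis yaw -97.15 tilt z [ 0.002  0.    -1.   ] units [-0.136  0.003  2.061]
turn units (tool z) -0.01907489982913546
```

View pics/w3.png

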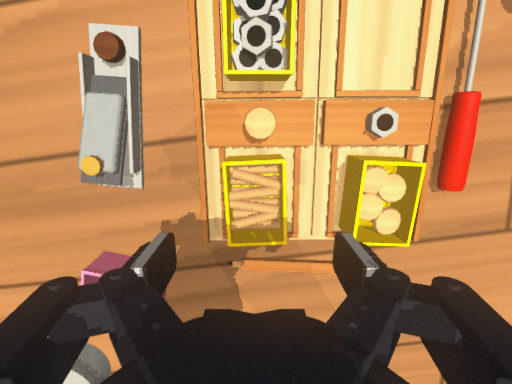

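The nuts bin stands in the hinge bay at the top (257,35). The dowels bin is at (255,201), the knob sample at (260,123) and the nut sample at (384,122).

```bash
python3 - <<'E'
from h import *
c=cam('wrist')
print(onz(c,[(260,123),(384,122)],27).round(1)); print('K battens inner L/R at z12, y=155row',onz(c,[(221,155),(308,155)],9).round(1))
print('N battens inner',onz(c,[(337,155),(419,155)],9).round(1),'D',onz(c,[(342,90),(425,90)],9).round(1))
go(501.3,176,22,84)
E
python3 -m inch '[[[-0.15,0.0,0.4],0,85],[[0,0,0.4],0,85],[[0,0,0.4],0,85],[[0,0,0.4],0,85],[[0,0,0.45],0,85],[[0,0,0],0,85],[[0,0,0],0,45],[[0,0,0],0,45]]'
python3 -m inch '[[[0,0,0],0,45],[[0,0,0],0,45],[[0,0,0],0,45],[[0,0,-0.4],0,45],[[0,0,-0.5],0,45],[[0,0,-0.5],0,45],[[0,0,0],0,45],[[0,0,0],0,45]]'
python3 - <<'E'
from h import *
go(636.5,38.5,22.5,83)
E
```

```text
[[573.1 161.3  27. ]
 [559.6  43.3  27. ]]
K battens inner L/R at z12, y=155row [[545.6 205.4   9. ]
 [534.2 114.8   9. ]]
N battens inner [[530.5  84.5   9. ]
 [519.8  -2.5   9. ]] D [[594.5  76.4   9. ]
 [584.9  -6.8   9. ]]
pos [510.7 176.2 145.7] y-axis yaw -97.16 tilt z [ 0.002  0.001 -1.   ] units [-0.159  0.025  2.061]
turn units (tool z) -0.14442623372083574
t: 9.45
tool_pos: [501.5, 177.6, 23.5]
orientation: [-3.135, 0.194, -0.004]
contact_force: [-1.4, -0.3, 2.2]
grip_width: 54.2
grip_force: 62.6
t: 10.45
tool_pos: [500.2, 177.2, 105.7]
orientation: [3.135, -0.195, -0.0]
contact_force: [-0.3, -0.3, -1.7]
grip_width: 54.3
grip_force: 63.3
pos [500.2 177.2 105.7] y-axis yaw -97.1 tilt z [-0. -0. -1.] units [2.541 2.012 1.387]
turn units (tool z) -0.012980082422259898
```

```bash
python3 -m inch '[[[0.51,0.4,0],0,45],[[0.51,0.4,0],0,45],[[0.51,0.4,0],0,45],[[0.51,0.4,0],0,45],[[0.5,0.41,0],0,45],[[0,0,0],0,45],[[0,0,0],0,45]]'
python3 - <<'E'
from h import *
go(636.5,38.5,22.5,83)
E
```

```text
t: 11.32
tool_pos: [635.3, 39.4, 104.4]
orientation: [-3.135, 0.194, 0.005]
contact_force: [-0.7, 0.2, -1.5]
grip_width: 54.1
grip_force: 63.3
pos [635.3  39.4 104.4] y-axis yaw -97.08 tilt z [-0.003  0.    -1.   ] units [0.026 0.013 1.366]
turn units (tool z) -0.010187771222234687
```

```bash
python3 -m inch '[[[0.02,0.01,0.4],0,45],[[0,0,0.4],0,45],[[0,0,0.3],0,45],[[0,0,0.15],0,45],[[0,0,0.1],0,45],[[0,0,0],0,45],[[0,0,0],0,45]]'
python3 -m inch '[[[0,0,0],0,85],[[0,0,0],0,85],[[0,0,0],0,85],[[0,0,-0.4],0,85],[[0,0,-0.7],0,85],[[0,0,-0.7],0,85],[[0,0,0],0,85],[[0,0,0],0,85]]'
python3 - <<'E'
from h import *
go(488,54.5,140,82)
c=cam('wrist'); cv2.imwrite('pics/w4.png',c['frame'])
for k in yellow(c):
    w=onz(c,k.reshape(-1,2),51); r=cv2.minAreaRect(w[:,:2].astype(np.float32)); print(k.reshape(-1,2).mean(0).round(),np.round(r[0],1),np.round(r[1],1),round(r[2],1))
E
```

```text
t: 12.2
tool_pos: [638.5, 38.1, 25.6]
orientation: [-3.135, 0.195, -0.002]
contact_force: [0.3, 0.1, -1.5]
grip_width: 54.5
grip_force: 63.3
t: 13.2
tool_pos: [637.4, 38.0, 132.6]
orientation: [3.135, -0.194, -0.001]
contact_force: [-0.6, -0.4, 0.4]
grip_width: 85.0
grip_force: 0.0
pos [637.4  38.  132.6] y-axis yaw -97.1 tilt z [-0.001 -0.    -1.   ] units [-2.505  0.035 -0.122]
turn units (tool z) 0.11276916189412134
[254. 301.] [531.9  47.6] [46.5 30.4] 71.9
[456. 246.] [ 559.3 -142.8] [80.9 70.6] 7.7
[117. 195.] [651.8 156.5] [58.9 84.2] 83.0
[254. 191.] [639.8  36.6] [58.6 86.8] 84.4
```

View pics/w4.png

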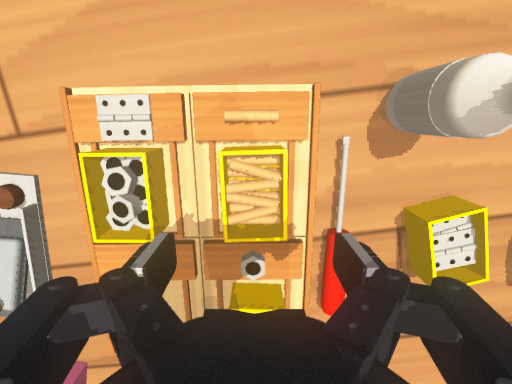

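The dowels bin stands in the dowel bay (254,195), centred between its battens. The knobs bin is next.

```bash
python3 -m inch '[[[-0.8,0,0],0,85],[[-0.8,0.02,0],0.1,85],[[-0.8,0.02,0],0,85],[[-0.1,0,0],0,85],[[0,0,0],0,85],[[0,0,0],0,85]]'
python3 - <<'E'
from h import *
c=cam('wrist'); cv2.imwrite('pics/w5.png',c['frame'])
for k in yellow(c):
    w=onz(c,k.reshape(-1,2),51); r=cv2.minAreaRect(w[:,:2].astype(np.float32)); print(k.reshape(-1,2).mean(0).round(),np.round(r[0],1),np.round(r[1],1),round(r[2],1))
go(487,54,22,82)
E
```

```text
t: 14.0
tool_pos: [490.6, 55.0, 132.6]
orientation: [-3.134, 0.217, -0.002]
contact_force: [-0.4, 0.0, 0.0]
grip_width: 85.0
grip_force: 0.0
[254. 201.] [484.9  54.4] [58.3 83.8] 80.2
[474.  90.] [ 554.6 -143.4] [79.7 49.8] 7.7
[252.  39.] [621.6  38.1] [58.3 44.2] 84.5
[102.  39.] [634.9 152.1] [73.2 49.8] 80.7
pos [490.4  54.9 132.6] y-axis yaw -97.95 tilt z [ 0.001  0.    -1.   ] units [-0.058  0.024  1.844]
turn units (tool z) 0.006865177937314115
```

View pics/w5.png

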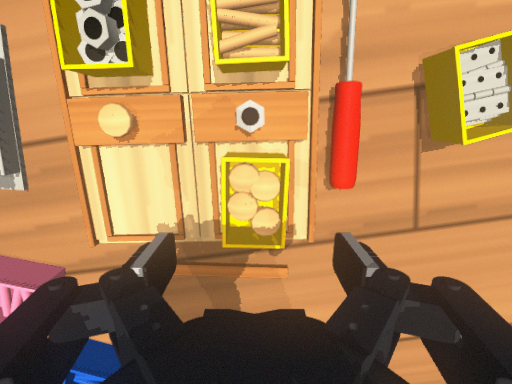

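The knobs bin is at (255,202), the nut sample at (249,116) and the knob sample at (116,121). The K bay is empty.

```bash
python3 - <<'E'
from h import *
c=cam('wrist'); print(onz(c,[(249,116),(116,121)],26).round(1))
E
python3 -m inch '[[[-0.07,0.02,0.4],0,85],[[0,0,0.4],0,85],[[0,0,0.4],0,85],[[0,0,0.4],0,85],[[0,0,0.25],0,85],[[0,0,0],0,85],[[0,0,0],0,45],[[0,0,0],0,45]]'
python3 -m inch '[[[0,0,0],0,45],[[0,0,0],0,45],[[0,0,0],0,45],[[0,0,-0.4],0,45],[[0,0,-0.5],0,45],[[0,0,-0.5],0,45],[[0,0,0],0,45],[[0,0,0],0,45]]'
python3 - <<'E'
from h import *
go(503.5,170,22.5,83)
E
```

```text
[[560.2  48.3  26. ]
 [573.2 169.2  26. ]]
t: 15.1
tool_pos: [485.2, 54.5, 22.9]
orientation: [-3.134, 0.217, -0.003]
contact_force: [-1.3, -0.4, 0.6]
grip_width: 54.2
grip_force: 63.3
t: 16.1
tool_pos: [484.2, 54.3, 105.5]
orientation: [3.134, -0.216, -0.001]
contact_force: [0.2, -0.5, -1.8]
grip_width: 53.8
grip_force: 63.9
pos [484.2  54.3 105.5] y-axis yaw -97.9 tilt z [-0.001 -0.    -1.   ] units [ 0.055 -1.955  1.383]
turn units (tool z) -0.11242852782961421
```

```bash
python3 -m inch '[[[0,-0.5,0],-0.11,45],[[0.02,-0.5,0],0,45],[[0.02,-0.5,0],0,45],[[0.02,-0.46,0],0,45],[[0,0,0],0,45],[[0,0,0],0,45]]'
python3 - <<'E'
from h import *
go(503.5,171,22.5,83)
E
```

```text
t: 16.85
tool_pos: [502.0, 169.3, 104.8]
orientation: [3.133, -0.193, -0.004]
contact_force: [-0.2, -0.1, -1.0]
grip_width: 54.5
grip_force: 64.0
pos [502.  169.3 104.8] y-axis yaw -97.04 tilt z [-0.002 -0.002 -1.   ] units [ 0.025 -0.034  1.372]
turn units (tool z) -0.0053655426797902805
```

```bash
python3 -m inch '[[[0.02,-0.02,0.4],0,45],[[0,0,0.4],0,45],[[0,0,0.3],0,45],[[0,0,0.15],0,45],[[0,0,0.12],0,45],[[0,0,0],0,45],[[0,0,0],0,45]]'
python3 -m inch '[[[0,0,0],0,85],[[0,0,0],0,85],[[0,0,0],0,85],[[0,0,-0.4],0,85],[[0,0,-0.7],0,85],[[0,0,-0.7],0,85],[[0,0,0],0,85],[[0,0,0],0,85]]'
python3 - <<'E'
from h import *
c=cam('wrist'); cv2.imwrite('pics/w6.png',c['frame'])
for k in yellow(c):
    w=onz(c,k.reshape(-1,2),51); r=cv2.minAreaRect(w[:,:2].astype(np.float32)); print(k.reshape(-1,2).mean(0).round(),np.round(r[0],1),np.round(r[1],1),round(r[2],1))
go(651.5,154.8,110,83)
E
```

```text
t: 17.73
tool_pos: [504.6, 171.8, 24.1]
orientation: [-3.135, 0.192, -0.001]
contact_force: [-0.7, 0.6, -1.8]
grip_width: 54.1
grip_force: 63.8
t: 18.73
tool_pos: [503.9, 171.5, 131.4]
orientation: [3.135, -0.192, -0.001]
contact_force: [-1.0, -0.4, -1.2]
grip_width: 84.7
grip_force: 0.0
[255. 193.] [506. 170.] [58.5 87.2] 82.1
[407.  34.] [621.   41.7] [71.8 42.8] 84.3
[252.  37.] [633.9 155.7] [58.2 42.4] 83.0
pos [503.5 171.4 130.8] y-axis yaw -97.01 tilt z [-0.002 -0.001 -1.   ] units [ 2.482 -0.027  0.343]
turn units (tool z) -0.0012912772491588953
```

View pics/w6.png

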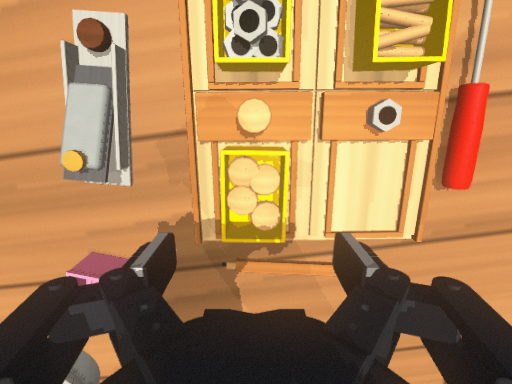

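The knobs bin is in the knob bay at (255,195). Next, the nuts go from the hinge bay to the nut bay.

```bash
python3 -m inch '[[[0.8,0,0],0,85],[[0.8,0,0],0,85],[[0.8,-0.02,0],0,85],[[0.08,0,0],0,85],[[0,0,0.2],0,85],[[0,0,0],0,85]]'
python3 - <<'E'
from h import *
go(651.5,155,22,83)
E
```

```text
t: 19.52
tool_pos: [648.9, 155.0, 117.3]
orientation: [3.134, -0.19, -0.009]
contact_force: [0.6, -0.3, 0.5]
grip_width: 84.6
grip_force: 0.0
pos [648.9 155.  117.3] y-axis yaw -96.93 tilt z [-0.006 -0.001 -1.   ] units [ 0.052 -0.009  1.588]
turn units (tool z) 0.008319261455632443
```

```bash
python3 -m inch '[[[0.04,0,0.4],0,85],[[0,0,0.4],0,85],[[0,0,0.4],0,85],[[0,0,0.38],0,85],[[0,0,0],0,85],[[0,0,0],0,85],[[0,0,0],0,45],[[0,0,0],0,45]]'
python3 -m inch '[[[0,0,0],0,45],[[0,0,0],0,45],[[0,0,0],0,45],[[0,0,-0.4],0,45],[[0,0,-0.5],0,45],[[0,0,-0.5],0,45],[[0,0,0],0,45],[[0,0,0],0,45]]'
python3 - <<'E'
from h import *
go(489.5,56,22.5,83)
E
```

```text
t: 20.52
tool_pos: [655.4, 154.7, 26.2]
orientation: [-3.135, 0.193, -0.003]
contact_force: [-0.4, 0.5, -1.1]
grip_width: 53.9
grip_force: 64.7
t: 21.52
tool_pos: [653.1, 153.9, 107.2]
orientation: [3.135, -0.192, -0.005]
contact_force: [-0.6, 0.3, -5.1]
grip_width: 54.5
grip_force: 65.1
pos [653.1 153.9 107.2] y-axis yaw -97.01 tilt z [-0.003 -0.001 -1.   ] units [-2.503  1.951  1.421]
turn units (tool z) -0.0017597866715846067
```

```bash
python3 -m inch '[[[-0.5,0.39,0],0,45],[[-0.5,0.39,0],0,45],[[-0.5,0.39,0],0,45],[[-0.5,0.39,0],0,45],[[-0.45,0.39,0],0,45],[[0,0,0],0,45],[[0,0,0],0,45]]'
python3 - <<'E'
from h import *
go(492.5,56,22.5,83)
E
```

```text
t: 22.4
tool_pos: [494.7, 56.6, 108.2]
orientation: [-3.135, 0.192, 0.0]
contact_force: [1.0, 0.9, -4.4]
grip_width: 54.0
grip_force: 65.0
pos [494.7  56.6 108.2] y-axis yaw -97.01 tilt z [-0.  0. -1.] units [-0.035  0.016  1.428]
turn units (tool z) -0.0014078294326012042
```

```bash
python3 -m inch '[[[-0.04,0.01,0.4],0,45],[[0,0,0.4],0,45],[[0,0,0.3],0,45],[[0,0,0.16],0,45],[[0,0,0.12],0,45],[[0,0,0],0,45],[[0,0,0],0,45]]'
python3 -m inch '[[[0,0,0],0,85],[[0,0,0],0,85],[[0,0,0],0,85],[[0,0,-0.4],0,85],[[0,0,-0.7],0,85],[[0,0,-0.7],0,85],[[0,0,0],0,85],[[0,0,0],0,85]]'
python3 - <<'E'
from h import *
c=cam('wrist'); cv2.imwrite('pics/w7.png',c['frame'])
for k in yellow(c):
    w=onz(c,k.reshape(-1,2),51); r=cv2.minAreaRect(w[:,:2].astype(np.float32)); print(k.reshape(-1,2).mean(0).round(),np.round(r[0],1),np.round(r[1],1),round(r[2],1))
go(553,-152.8,130,97.6)
E
```

```text
t: 23.28
tool_pos: [492.3, 56.1, 26.3]
orientation: [-3.135, 0.192, -0.002]
contact_force: [0.0, -0.1, -4.7]
grip_width: 54.0
grip_force: 65.1
t: 24.28
tool_pos: [491.5, 55.8, 133.8]
orientation: [3.135, -0.192, -0.001]
contact_force: [0.0, 0.3, 0.0]
grip_width: 84.8
grip_force: 0.0
[254. 198.] [488.2  55.1] [58.3 83.3] 82.8
[120. 198.] [504.7 173. ] [58.7 83.9] 82.3
[475.  97.] [ 554.7 -143.2] [80.5 46. ] 6.3
[256.  40.] [621.9  38.1] [57.6 44.8] 84.7
pos [491.1  55.7 133.3] y-axis yaw -97.02 tilt z [-0.002 -0.    -1.   ] units [1.448 3.324 0.055]
turn units (tool z) -1.82753583628908
```

View pics/w7.png

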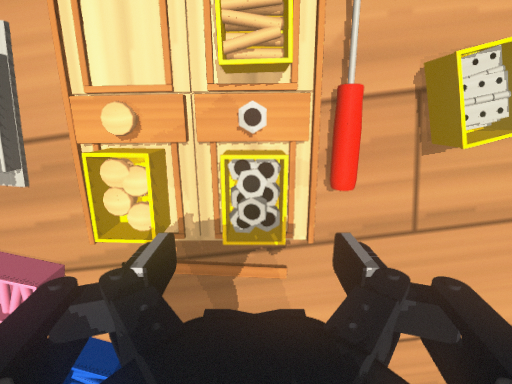

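The nuts bin is in the nut bay at (254,199), and the hinge bay is empty. The hinges bin is on the right at (485,90).

```bash
python3 -m inch '[[[0.28,0.64,0],0,85],[[0.28,0.64,0],0,85],[[0.28,0.64,0],0,85],[[0.28,0.64,0],0,85],[[0.28,0.7,0],-0.9,85],[[0,0,0],-0.92,85],[[0,0,0],0,85],[[0,0,0],0,85]]'
python3 - <<'E'
from h import *
c=cam('wrist'); cv2.imwrite('pics/w8.png',c['frame'])
for k in yellow(c):
    w=onz(c,k.reshape(-1,2),45); r=cv2.minAreaRect(w[:,:2].astype(np.float32)); print(k.reshape(-1,2).mean(0).round(),np.round(r[0],1),np.round(r[1],1),round(r[2],1))
go(553,-152.8,16,97.6)
E
```

```text
t: 25.32
tool_pos: [550.8, -147.3, 133.3]
orientation: [-3.134, -0.206, 0.003]
contact_force: [0.4, -0.0, 0.1]
grip_width: 84.9
grip_force: 0.0
[ 29. 230.] [483.   59.9] [59.9 88.5] 82.4
[262. 188.] [ 556.8 -155.4] [83.4 56.9] 8.0
[51. 62.] [639.9  30.8] [82.2 87.7] 84.7
pos [ 550.9 -147.3  133.5] y-axis yaw -82.46 tilt z [-0.001  0.001 -1.   ] units [0.024 0.097 1.958]
turn units (tool z) -0.007483391153016328
```

View pics/w8.png

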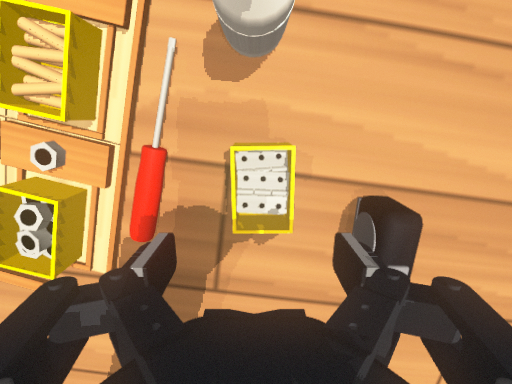

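```bash
python3 -m inch '[[[0.07,0.14,0.4],0,85],[[0,0,0.4],0,85],[[0,0,0.4],0,85],[[0,0,0.4],0,85],[[0,0,0.34],0,85],[[0,0,0],0,85],[[0,0,0],0,45],[[0,0,0],0,45]]'
python3 -m inch '[[[0,0,0],0,45],[[0,0,0],0,45],[[0,0,0],0,45],[[0,0,-0.5],0,45],[[0,0,-0.6],0,45],[[0,0,-0.6],0,45],[[0,0,0],0,45],[[0,0,0],0,45]]'
python3 - <<'E'
from h import *
go(651,154,28.5,83)
E
```

```text
t: 26.38
tool_pos: [557.4, -156.0, 19.1]
orientation: [3.134, 0.207, 0.003]
contact_force: [-1.1, 0.0, -0.8]
grip_width: 54.2
grip_force: 64.0
t: 27.38
tool_pos: [555.7, -156.4, 119.1]
orientation: [-3.135, -0.206, 0.002]
contact_force: [-0.2, -0.7, -3.3]
grip_width: 54.3
grip_force: 64.4
pos [ 555.7 -156.4  119.1] y-axis yaw -82.47 tilt z [-0.001 -0.    -1.   ] units [ 2.254 -4.92   1.507]
turn units (tool z) 1.8158253246954708
```

```bash
python3 -m inch '[[[0,-0.6,0],0,45],[[0,-0.7,0],0,45],[[0,-0.7,0],0,45],[[0.3,-0.7,0],0,45],[[0.5,-0.6,0],0,45],[[0.5,-0.6,0],0,45],[[0.5,-0.6,0],0,45],[[0.45,-0.42,0],0,45]]'
python3 -m inch '[[[0,0,0],0.6,45],[[0,0,0],0.6,45],[[0,0,0],0.6,45],[[0,0,0],0,45],[[0,0,0],0,45]]'
python3 - <<'E'
from h import *
go(651,154,25,83)
c=cam('wrist'); cv2.imwrite('pics/w9.png',c['frame'])
E
```

```text
t: 28.38
tool_pos: [650.8, 156.6, 117.5]
orientation: [-3.134, -0.21, 0.005]
contact_force: [0.7, -0.9, -1.6]
grip_width: 54.0
grip_force: 64.2
t: 29.0
tool_pos: [651.0, 153.9, 118.5]
orientation: [3.135, -0.186, -0.003]
contact_force: [-0.1, -0.1, -3.6]
grip_width: 53.9
grip_force: 64.2
pos [651.  153.9 118.5] y-axis yaw -96.77 tilt z [-0.002 -0.001 -1.   ] units [ 0.003 -0.003  1.559]
turn units (tool z) 0.02814456416813016
```

View pics/w9.png

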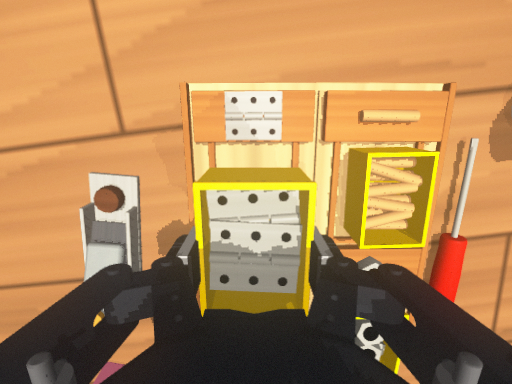

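The held hinges bin (255,245) lines up with the hinge sample (253,116).

```bash
python3 -m inch '[[[0,0,0.4],0,45],[[0,0,0.4],0,45],[[0,0,0.4],0,45],[[0,0,0.2],0,45],[[0,0,0.15],0,45],[[0,0,0],0,45],[[0,0,0],0,45]]'
python3 - <<'E'
from h import *
go(651,154,25)
E
```

```text
t: 29.92
tool_pos: [651.0, 153.9, 31.0]
orientation: [3.135, -0.188, -0.001]
contact_force: [-10.7, -2.1, 24.9]
grip_width: 53.7
grip_force: 67.5
pos [651.  153.9  31. ] y-axis yaw -96.85 tilt z [-0.001 -0.001 -1.   ] units [-0.001 -0.001  0.1  ]
```

```bash
python3 -m inch '[[[0,0,-0.2],0,45],[[0,0,-0.1],0,45],[[0,0,0],0,45],[[0,0,0],0,45]]'
python3 - <<'E'
from h import *
s=telemetry.state(); c=cam('wrist'); cv2.imwrite('pics/w10.png',c['frame'])
hh=cv2.inRange(cv2.cvtColor(c['frame'],cv2.COLOR_BGR2HSV),(24,120,80),(36,255,255)); print(np.flatnonzero(hh[:,255]))
go(651,154,25)
old=c['W'].copy(); c['W'][:3,3]+=np.array([651,153.9,118.5])-s['tool_pos']
R=Ro.from_rotvec(s['orientation']).as_matrix()
for z in (138,144.4): print(z,[(R.T@(p-[651,153.9,118.5])).round(1) for p in onz(c,[(255,186),(196,187),(314,187)],z)])
E
```

```text
t: 30.42
tool_pos: [651.4, 154.0, 44.1]
orientation: [3.136, -0.188, -0.001]
contact_force: [0.1, -0.2, -2.6]
grip_width: 54.2
grip_force: 64.3
[182 183 184 185 186 187 188 189 307 309 311]
pos [651.3 154.   44. ] y-axis yaw -96.86 tilt z [-0.001 -0.    -1.   ] units [-0.006  0.     0.317]
138 [array([ 36.2,   1.8, -19.5]), array([ 35.8, -26.4, -19.5]), array([ 35.7,  30. , -19.5])]
144.4 [array([ 37.8,   1.8, -25.9]), array([ 37.4, -24.9, -25.9]), array([ 37.3,  28.5, -25.9])]
```

View pics/w10.png

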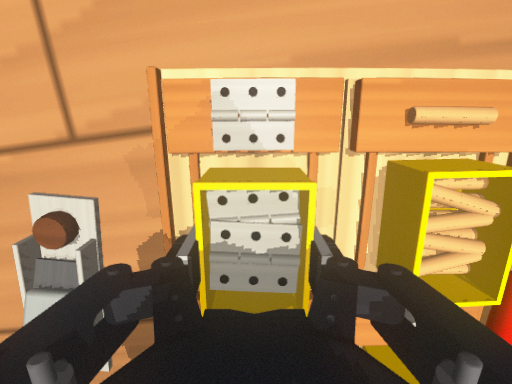

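Run:
```python
from h import *
s=telemetry.state(); c=cam('wrist'); R=Ro.from_rotvec(s['orientation']).as_matrix()
T=lambda px,z:print(z,(onz(c,px,z)-s['tool_pos'])@R.round(3)[:, :])
np.set_printoptions(precision=1,suppress=True)
print('sample');T([(253,115),(211,80),(295,80),(211,150),(295,150)],21)
print('ledge edge top');T([(253,151)],18)
print('battens in/out L R');T([(189,160),(199,160),(307,160),(318,160)],12)
print('dowel');T([(452,116)],24); print('rack far edge');T([(253,70)],18)
im=c['frame'][140:240,130:340]; cv2.imwrite('pics/w11.png',cv2.resize(im,(798,380),interpolation=cv2.INTER_CUBIC))
```

```text
sample
21 [[ 69.4   0.8  23. ]
 [ 89.2 -23.5  22.9]
 [ 89.1  25.3  22.9]
 [ 48.6 -25.2  23. ]
 [ 48.6  26.8  23. ]]
ledge edge top
18 [[47.6  0.8 26. ]]
battens in/out L R
12 [[ 41.1 -41.5  32. ]
 [ 41.1 -34.9  32. ]
 [ 41.   36.3  32. ]
 [ 41.   43.6  32. ]]
dowel
24 [[ 69.4 119.8  20. ]]
rack far edge
18 [[95.   0.9 25.9]]
```

View pics/w11.png

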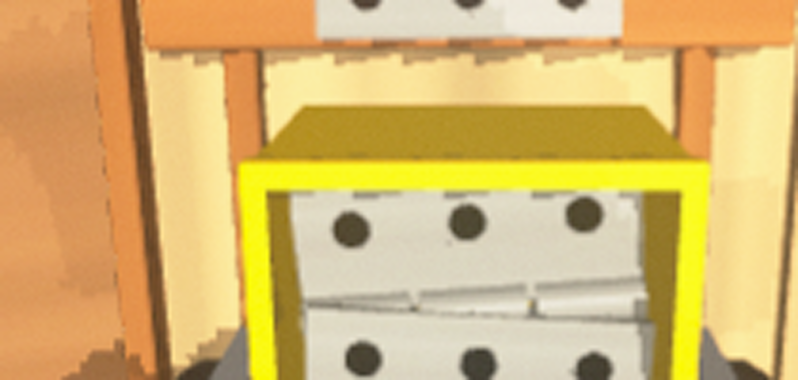

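Run:
```python
from h import *
c=cam('side'); im=c['frame'][130:290,170:370]; cv2.imwrite('pics/s2.png',cv2.resize(im,(750,600),interpolation=cv2.INTER_CUBIC))
```

```text
(no output)
```

View pics/s2.png

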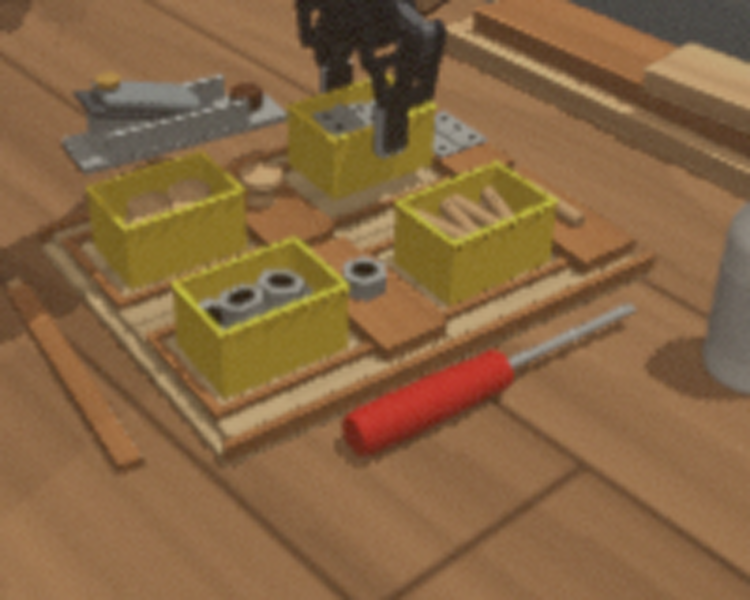

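```bash
python3 -m inch '[[[0.07,0,0],0,45],[[0,0,0.15],0,45],[[0,0,0],0,45],[[0,0,0],0,45]]'
python3 -m inch '[[[0,0,0.04],0,45],[[0,0,0],0,45],[[0,0,0],0,45]]'
```

```text
t: 31.08
tool_pos: [655.6, 153.6, 35.4]
orientation: [3.136, -0.188, -0.001]
contact_force: [0.7, -0.2, -2.2]
grip_width: 54.0
grip_force: 64.2
t: 31.45
tool_pos: [655.9, 153.6, 33.3]
orientation: [3.136, -0.188, 0.0]
contact_force: [0.1, 0.1, -2.0]
grip_width: 54.0
grip_force: 64.2
```

```bash
python3 -m inch '[[[0,0,0.06],0,45],[[0,0,0],0,45],[[0,0,0],0,45]]'
python3 -m inch '[[[0,0,0.04],0,45],[[0,0,0],0,45],[[0,0,0],0,45]]'
```

```text
t: 31.82
tool_pos: [656.3, 153.7, 31.1]
orientation: [-3.136, 0.188, -0.002]
contact_force: [-1.8, -0.9, 5.8]
grip_width: 53.8
grip_force: 65.3
t: 32.2
tool_pos: [656.3, 153.7, 31.0]
orientation: [-3.136, 0.188, -0.002]
contact_force: [-6.7, -1.4, 21.5]
grip_width: 53.7
grip_force: 67.2
```

The contact height matches the bay floor at z = 12 mm: the rack sits about 6 mm up, and 31.0 - 19.1 = 12. The rim widths agree with this, so the bin is on the floor. I'll release it.

```bash
python3 -m inch '[[[0,0,-0.06],0,45],[[0,0,0],0,85],[[0,0,0],0,85],[[0,0,0],0,85],[[0,0,-0.4],0,85],[[0,0,-0.7],0,85],[[0,0,-0.7],0,85],[[0,0,0],0,85]]'
python3 -m inch '[[[-0.8,0,-0.5],0,85],[[-0.8,0,-0.5],0,85],[[-0.8,0.5,0],0,85],[[0,0.5,0],0,85],[[0,0,0],0,85],[[0,0,0],0,85]]'
python3 - <<'E'
from h import *
c=cam('wrist'); cv2.imwrite('pics/w12.png',c['frame'])
for k in yellow(c):
    w=onz(c,k.reshape(-1,2),57); r=cv2.minAreaRect(w[:,:2].astype(np.float32)); print(k.reshape(-1,2).mean(0).round(),np.round(r[0],1),np.round(r[1],1),round(r[2],1))
E
```

```text
t: 33.2
tool_pos: [658.6, 154.3, 142.7]
orientation: [-3.133, 0.188, -0.012]
contact_force: [-0.2, -0.9, -0.2]
grip_width: 84.7
grip_force: 0.0
t: 33.95
tool_pos: [506.1, 111.9, 198.4]
orientation: [-3.135, 0.188, 0.0]
contact_force: [0.2, 1.1, 0.9]
grip_width: 84.9
grip_force: 0.0
[306. 189.] [489.7  54.8] [57.5 81.3] 83.0
[200. 186.] [508. 170.] [56.7 84.5] 81.5
[313.  41.] [636.2  37.8] [59.4 76. ] 84.3
[193.  47.] [650.9 151.6] [59.2 73.6] 82.7
```

View pics/w12.png

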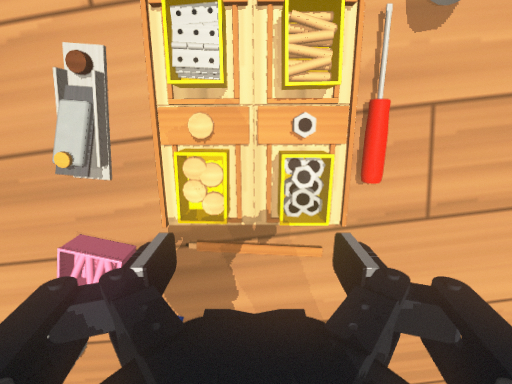

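All four bins are inside their battens: hinges (193,40), dowels (313,40), knobs (200,187) and nuts (306,188). Each was lowered to within about 2 mm of the floor with no batten contact. The bottle wasn't touched and the gripper is clear.

```bash
python3 -c "
from workcell import manip; print(manip.job_done())"
```

```text
the job is handed in; nothing more can be done
None
```

All four bins are in the bays that match their samples, released, with the bottle untouched, and the job was handed in at about 34 s; no verdict came back, flatness was judged from release heights and contact forces, and I viewed 15 pictures, one over the limit of 14.

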